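Lock the instrument case and put its key away

TASK

The lid of the wooden instrument case is shut and the key stands in the lock on top. Lock the case by turning the key a quarter turn clockwise (seen from above) so that the bolt is shot across into the keeper on the lid, turn the key back to where it started, the only position in which it comes out, draw it straight up out of the lock and put it in the empty dark wooden tray. Leave the other loose things where they are, and let go of the key in the end.

Things in the scene. Friction and masses are not known exactly. Their poses are not given: they have to be found in the camera images.
- case: Fixed wooden case, 240 (its x) x 220 x 100 mm high; origin: centre of its underside. Its x axis points from lock to keeper, the way the bolt moves. On top: steel lock housing 64 x 64 mm, 31 mm high, centred at x = -45 mm; after an 8 mm gap the brass keeper (22 x 46 x 24 mm high) on the lid; at x = 85 mm a brass handle 24 mm high. Only the key stands more than 36 mm above the top.
- lock_face (a point): Point on the lock's vertical axis, on the upper face of the brass plug, 136 mm above the table; axes parallel to the case's. The plug is a round brass disc, 44 mm in diameter and 5 mm thick, with the key slot, on top of the housing. The key turns about the vertical line through this point.
- plug (a joint): Rotation of the brass plug with the key, rad: 0 = home, as at the start; grows clockwise seen from above; stops at -0.06 and 1.62. Stays where left; friction about 0.02 N m; up to 0.15 rad of play against the key. The key comes out only when turned to within about 0.15 rad of home; elsewhere its lower bit is caught under the housing's cover.
- bolt (a joint): Slide of the brass bolt, m: 0 = inside the housing (starts at 0 to 2 mm), grows as it comes out to the keeper: about 10.5 mm at 1.3 rad of key turn, 13.5 mm at a quarter turn; stop at 16 mm. The key starts to push it after about 0.3 rad, against about 1.5 N of friction; it stays out when the key is turned back. Locked: out by more than 10 mm.
- key_bow (a point): Centre of the key's bow, the black grip to grasp: an upright plate 32 mm wide along the key's x, 10 mm thick along its y, 36 mm high. With the key home its axes are parallel to the case's (flat in line with the bolt) and this point is 24 mm above lock_face. Key: 45 g, 75 mm long, steel shank 10 mm in diameter with two bits reaching 15 mm from its axis, 45 degrees off the flat.
- key_tip (a point): Centre of the lower end of the key's shank, 57 mm below key_bow along the key. In the lock it stands 33 mm below lock_face: the key must be lifted straight up by more than 33 mm to be clear. It fits loosely (1.3 mm or more all round).
- tray: Fixed open tray of dark wood, 165 x 165 mm, 22 mm high, walls and floor about 6 mm thick; origin: centre of its underside on the table. The key may lie or stand in it anyhow. A closed board of the same size with coloured puzzle pieces lies on the other side of the case; it is not the tray.
- prism_mid (a point): Bystander: centre of a loose round block of pale wood, 52 mm diameter, 50 mm high.
- eraser_mid (a point): Bystander: centre of a loose blackboard eraser, 50 x 110 mm, 34 mm high.
- burr_mid (a point): Bystander: centre of a loose dark wooden block, 50 x 50 x 30 mm high, lying on the lid of the case.
There are look-alikes about, which are no part of the job. What is shaped like the part that bears key_bow but blue is not meant.

How it is judged (in metres and radians):
On the way, in this order (a step that is already met when the one before it is completed fails the run):
1. the key has been turned clockwise (plug beyond 1.1 rad) and the bolt is out by more than 10 mm (value of joint bolt above 0.01 m and value of joint plug above 1.1 rad), for 0.1 s.
2. the plug is back home (within 0.4 rad) and the key has been drawn up out of the lock, the bolt still out (value of joint bolt above 0.01 m and value of joint plug below 0.4 rad and z of key_tip in the frame of lock_face above 0.003 m), for 0.1 s.
At the end, for the whole second after the job is handed in: The bolt is out by more than 10 mm, the plug is within 0.4 rad of home, and the key lies still in the tray: its bow and its tip within the tray's 165 mm square outline and below 75 mm (lying or standing) (value of joint bolt above 0.01 m and value of joint plug below 0.4 rad and height (world z) of each of key_bow, key_tip below 0.075 m and linear speed of key below 0.03 m/s and x of key_bow in the frame of tray between -0.083 and 0.083 m and y of key_bow in the frame of tray between -0.083 and 0.083 m and x of key_tip in the frame of tray between -0.083 and 0.083 m and y of key_tip in the frame of tray between -0.083 and 0.083 m); the robot touches nothing.
It fails at once if a bystander (the round wooden block, the board eraser, the dark wooden block) was shifted by more than 30 mm (distance of any of prism_mid, eraser_mid, burr_mid from where it was at the start of the episode above 0.03 m).
It also fails if it takes over 48 s, if anything falls off the work surface, if the arm or the gripper's body presses on something with over 40 N, if the wrist force passes 120 N, or if a joint passes its speed limit or range.

ROBOT

A 6-joint arm with a two-finger parallel gripper is mounted at the origin on the work surface. World frame = base frame: x ahead of the robot, y to its left, z up, the work surface at z = 0. Lengths are in m, angles in degrees, forces in N, time in s.
With the tool pointing down it reaches from about 0.325 to 0.775 m from the base axis. Payload 5.5 kg.
Tool frame: the origin (TCP) lies at the centre of the arm's flange, where the gripper is bolted on; the fingertips stand 182 mm ahead of it and the grasp point (between the pads) lies 163 mm ahead of it; z points along the fingers, y is the line along which they close (so a half turn about z gives the same grasp; the last joint's range is limited). The gripper opens to 88 mm and grips with 3 to 60 N. Pads are 20 mm wide; open, the fingers measure 115 mm over their backs; the gripper's body (75 mm by 178 mm) begins 61 mm behind the grasp point.
Start: joints at [62.985, 5.22, 70.514, -0, 104.267, -3.249], TCP at [0.242, 0.549, 0.405] pointing down, gripper open.
Joint ranges: [-164.24, 164.24], [-49.07, 125.15], [9.68, 141.18], [-86.29, 266.29], [3.28, 154.24], [-151.56, 151.56]. Speed limits (degrees/s): [147.25, 147.25, 172.46, 180, 180, 180].

INTERFACE

Orientations are given as [roll, pitch, yaw] about the fixed x, y, z axes, in that order (R = Rz(yaw) Ry(pitch) Rx(roll)).
In Python, from station import r gives the robot as it stands. The module is installed in compiled form; this text tells all that it offers. Calls block until the motion is done:
- r.reach(position, orientation): joint-space move of the TCP to a pose.
- r.servo_line(position, rotation=None, speed=0.15): straight line of the TCP; rotation=None keeps the orientation; speed is the mean speed in m/s.
- r.move_joints(angles): joint-space move.
- r.let_go() and r.grab(squeeze=None): open the fingers fully, or close them until they stop; squeeze is the grip in N (None keeps the last).
- r.wait(seconds).
- r.inverse_kinematics(position, orientation): joint angles nearest the present ones, or None.
- r.sense(): the state.
- r.snapshot(name): name is "side" or "top"; returns a dict with "frame" (384x512x3 uint8, red, green, blue), "fx", "fy", "cx", "cy" (pixels), "R" (3x3) and "t" (3): a world point X has camera coordinates R X + t. Camera axes: x right, y down, z forward; pixel columns grow to the right and rows downward; lengths in m; the calibration is good to about 2 mm. A picture is of the moment at which its call begins. There is no depth.
A pose or a line that the arm cannot do raises r.IKError and nothing moves.
- r.hand_in(): hands the job in; it is judged then, once.
The state is a dict: "clock": time; "joints": joint angles; "joint_vel": joint speeds; "joint_torque": joint torques, N m; "tcp_pos": TCP position; "orientation": TCP orientation; "contact_force": force on the tool from outside, world axes, zero at the start; "torque": the same for the moment, N m; "opening": finger opening in m; "gripper_force": force on a finger pad.
Only numpy, scipy, OpenCV 4.12 (cv2) and the standard library are available. Lean on these libraries where they do the work, as an engineer would, in place of code of your own. Each camera call takes 0.05 s, during which the arm holds its last target. There are 200 camera calls.

## Working session

There is one attempt and no reset: what is moved stays moved. The work goes in short steps, each a Python script; the robot and the scene stay as the last script left them, time stands still between calls to the robot, and variables do not carry over. Pictures are saved under pics/ and viewed, at most 10 in all, crops included, and the job is handed in when it is done.

```bash
mkdir -p pics; python3 - <<'E'
from station import r
import cv2,pickle
d={}
for n in("top","side"):
    s=r.snapshot(n); d[n]=s
    cv2.imwrite(f"pics/{n}0.png",cv2.cvtColor(s["frame"],cv2.COLOR_RGB2BGR))
    print(n,s["fx"],s["fy"],s["cx"],s["cy"],s["R"],s["t"])
pickle.dump(d,open("s0.pkl","wb"))
print(r.sense())
E
```

```text
top 494.45515398902006 494.45515398902006 262.78164909079334 193.52349904562595 [[ 0.02227833 -0.99971104  0.00902871]
 [-0.99609938 -0.02296729 -0.08519701]
 [ 0.08537976 -0.00709545 -0.99632322]] [-0.00457266  0.51768505  1.26260498]
side 360.8193568419887 360.8193568419887 257.8041367843158 186.10616364323744 [[ 0.99959057 -0.02851296 -0.00238895]
 [-0.01899496 -0.59883208 -0.80064932]
 [ 0.0213983   0.80036689 -0.5991285 ]] [-0.50388523  0.11951057  0.84370836]
{'clock': 0.1, 'joints': array([ 6.29837057e+01,  5.25900243e+00,  7.05742775e+01, -2.81779467e-04,
        1.04266739e+02, -3.24942412e+00]), 'joint_vel': array([-0.00097831, -0.0769796 ,  0.00046252,  0.04255279,  0.05847089,
        0.005117  ]), 'joint_torque': array([ 2.21900060e-03, -4.47856772e+01, -4.07568491e+01,  7.00549688e-02,
        2.84493109e-02, -1.19226406e-04]), 'tcp_pos': array([0.24184389, 0.54915975, 0.40362443]), 'orientation': array([-1.79900127e+02, -5.39655295e-03,  1.56233056e+02]), 'contact_force': array([-0.73230625, -0.31715312, -0.09054657]), 'torque': array([-0.01898888, -0.01140028, -0.05491508]), 'gripper_force': 0.0, 'opening': 0.08793754396719636}
```

View pics/top0.png

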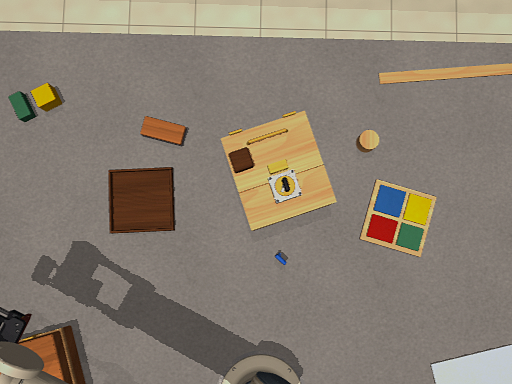

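View pics/side0.png

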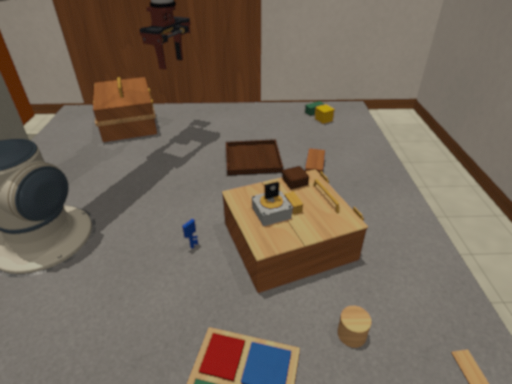

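Top view: the real black key is in the lock at (286,184). The blue look-alike lies at (281,258). The empty dark tray is at (142,200), with the coloured board at (398,217) and another case at (45,355) as the things it could be confused with. The dark block on the lid is at (241,160), and the keeper at (278,166) gives the bolt direction. I choose the black bow at (286,184) and check it in a crop.

```bash
cat > h.py <<'E'
import numpy as np,cv2
def ray(s,px,z):
    d=s["R"].T@np.array([(px[0]-s["cx"])/s["fx"],(px[1]-s["cy"])/s["fy"],1.]); c=-s["R"].T@s["t"]
    return (c+d*(z-c[2])/d[2])
def proj(s,X):
    c=s["R"]@np.asarray(X,float)+s["t"]; return c[0]/c[2]*s["fx"]+s["cx"],c[1]/c[2]*s["fy"]+s["cy"]
def big(m):
    cs,_=cv2.findContours(m.astype(np.uint8),cv2.RETR_EXTERNAL,cv2.CHAIN_APPROX_NONE)
    return max(cs,key=cv2.contourArea)
def near(m,px,rad):
    q=np.zeros(m.shape,np.uint8); cv2.circle(q,px,rad,1,-1); return m&(q>0)
E
python3 - <<'E'
import pickle; from h import *
d=pickle.load(open("s0.pkl","rb")); s=d["top"]; f=s["frame"]; hsv=cv2.cvtColor(f,cv2.COLOR_RGB2HSV); H,S,V=[hsv[...,i].astype(int) for i in range(3)]
def rect(m,z,name):
    c=big(m)[:,0]; w=np.array([ray(s,p,z)[:2] for p in c],np.float32)
    R=cv2.minAreaRect(w); b=cv2.boxPoints(R); e=b[1]-b[0]
    print(name,np.round(R[0],4),np.round(R[1],4),"yaw",round(np.degrees(np.arctan2(e[1],e[0]))%90,2))
    return R
rect(near((S>60)&(H<30)&(V>110),(278,170),75),.1,"case top")
rect(near((S<40)&(V>130),(285,186),22),.131,"housing")
rect(near((S>165)&(H>18)&(H<30)&(V>120),(285,185),13),.136,"plug")
rect(near(V<60,(286,184),14),.178,"bow")
rect(near((S>80)&(V<110),(142,200),55),.022,"tray")
c=f[145:225,230:320]; a=cv2.resize(c,None,fx=6,fy=6,interpolation=cv2.INTER_NEAREST)
t=d["side"]["frame"][165:235,215:325]; b=cv2.resize(t,(754,480),interpolation=cv2.INTER_NEAREST)
b=cv2.resize(t,None,fx=2.3,fy=2.3,interpolation=cv2.INTER_NEAREST); o=np.zeros((480,800,3),np.uint8);o[:,:540]=a;o[:b.shape[0],545:545+b.shape[1]]=b
cv2.imwrite("pics/crop1.png",o[...,::-1])
E
```

```text
case top [ 0.5741 -0.0269] [0.2473 0.2219] yaw 19.9
housing [ 0.5285 -0.0426] [0.0643 0.0656] yaw 20.76
plug [ 0.5282 -0.0443] [0.0453 0.0427] yaw 1.15
bow [ 0.5264 -0.0427] [0.0312 0.0123] yaw 19.41
tray [0.4944 0.3221] [0.1651 0.167 ] yaw 4.1
```

View pics/crop1.png

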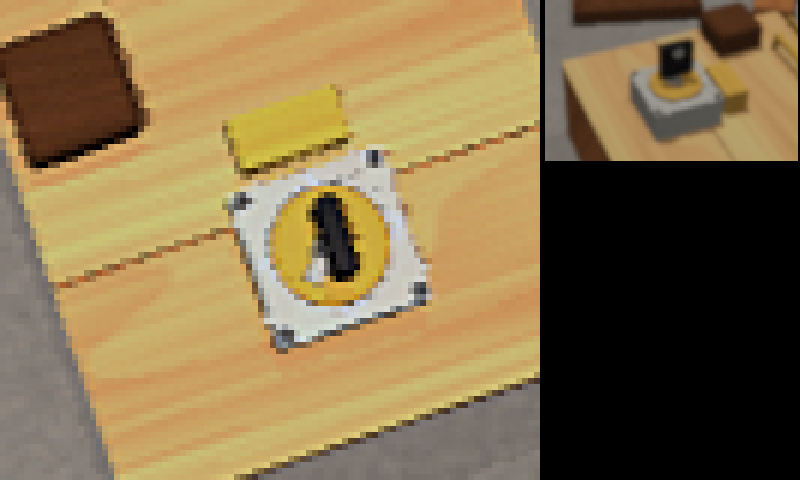

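The crop confirms it: a black upright bow on the brass plug, flat in line with the keeper, yaw about 20°, axis near (0.528, -0.043). Next I go above it, descend and grip lightly while watching the wrist force.

```bash
cat >> h.py <<'E'
AX=np.array([.5278,-.0430])
def st(r,tag=""):
    s=r.sense(); print(tag,"t",round(s["clock"],2),"p",np.round(s["tcp_pos"],4),"yaw",round(s["orientation"][2],1),"F",np.round(s["contact_force"],1),"M",np.round(s["torque"],2),"op",round(s["opening"],4),"gf",round(s["gripper_force"],1)); return s
E
python3 - <<'E'
from station import r; from h import *
import pickle
d=pickle.load(open("s0.pkl","rb")); s=d["side"]; f=s["frame"]
m=near(f.max(2)<60,(272,190),14); M=cv2.moments(m.astype(np.uint8),True); print("side bow px",M["m10"]/M["m00"],M["m01"]/M["m00"],"expected",proj(s,[*AX,.16]))
r.reach([*AX,.40],[180,0,-160]); st(r,"above")
r.servo_line([*AX,.327],speed=.08); st(r,"down")
s=r.snapshot("side"); c=s["frame"][120:240,200:360]; cv2.imwrite("pics/down.png",cv2.resize(c,None,fx=5,fy=5)[...,::-1])
E
```

```text
side bow px 270.9166666666667 190.73214285714286 expected (np.float64(270.02310834647966), np.float64(189.6564320034443))
above t 2.44 p [ 0.5279 -0.0424  0.4   ] yaw -160.0 F [-1.   0.6  0.5] M [ 0.05  0.02 -0.05] op 0.0878 gf 0.0
down t 3.5 p [ 0.5279 -0.043   0.3277] yaw -160.0 F [-0.3  0.2  0.2] M [ 0.03 -0.03 -0.  ] op 0.0879 gf 0.0
```

View pics/down.png

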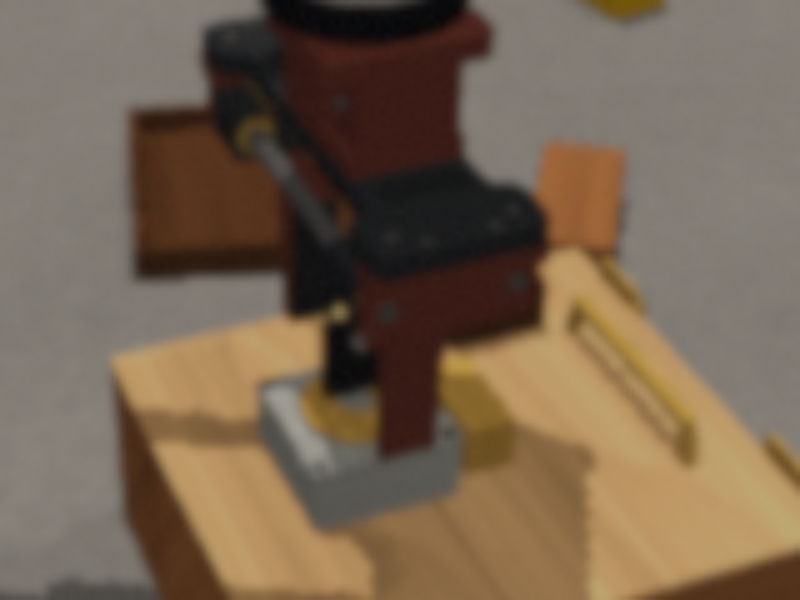

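Side view: the fingers straddle the black bow above the housing, with nothing touching. The side-view bow reprojects within about 1 px. Grip lightly.

```bash
python3 - <<'E'
from station import r; from h import *
st(r); r.grab(8); r.wait(.2); st(r,"grab8")
E
```

```text
t 3.55 p [ 0.5279 -0.043   0.3279] yaw -160.0 F [ 0.8 -0.4  0. ] M [ 0.04 -0.08 -0.02] op 0.0879 gf 0.0
grab8 t 4.92 p [ 0.5279 -0.0432  0.3269] yaw -160.0 F [ 2.2 -2.2 -1.6] M [-0.53 -0.24 -0.02] op 0.0101 gf 8.0
```

```bash
cat >> h.py <<'E'
def comply(r,p,yaw,n=1,k=2e-4,bias=np.zeros(2)):
    for _ in range(n):
        F=r.sense()["contact_force"][:2]-bias
        if np.hypot(*F)<1.5: break
        d=k*F; m=np.hypot(*d); d*=min(1,6e-4/m)
        p[:2]+=d; r.reach(p,[180,0,yaw]); r.wait(.05)
    return p
E
python3 - <<'E'
from station import r; from h import *
r.grab(35); r.wait(.15); st(r,"grab35")
p=np.array([*AX,.327])
p=comply(r,p,-160,4); st(r,"comply")
for y in (-170,-180):
    r.reach(p,[180,0,y]); r.wait(.05); st(r,y); p=comply(r,p,y,2)
st(r,"end"); print(p.tolist())
E
```

```text
grab35 t 5.29 p [ 0.5279 -0.0432  0.327 ] yaw -160.0 F [ 1.6 -3.7 -1.4] M [-0.81 -0.28 -0.01] op 0.0099 gf 35.0
comply t 5.89 p [ 0.5282 -0.0437  0.327 ] yaw -160.0 F [ 0.1 -0.5  0.2] M [-0.02 -0.05 -0.02] op 0.0095 gf 35.0
-170 t 6.23 p [ 0.5282 -0.0438  0.327 ] yaw -169.8 F [-0.7 -1.2  0.6] M [0.01 0.14 0.06] op 0.0099 gf 35.0
-180 t 6.58 p [ 0.5281 -0.044   0.3269] yaw -179.7 F [-1.9 -0.3  0.1] M [-0.09  0.48  0.06] op 0.0096 gf 35.0
end t 6.88 p [ 0.5279 -0.044   0.327 ] yaw -179.9 F [-0.8 -0.8 -0.7] M [-0.03  0.26 -0.03] op 0.0096 gf 35.0
[0.527839930589476, -0.04404269386490132, 0.327]
```

Forces are small, so I continue the turn.

```bash
python3 - <<'E'
from station import r; from h import *
p=np.array([0.52784,-0.04404,.327])
for y in (-190,-200,-210,-220,-230,-240,-247,-252):
    r.reach(p,[180,0,y]); r.wait(.05); st(r,y); p=comply(r,p,y,2)
r.wait(.2); st(r,"end"); print(p.tolist())
s=r.snapshot("side"); c=s["frame"][150:240,210:330]; cv2.imwrite("pics/turn.png",cv2.resize(c,None,fx=6,fy=6)[...,::-1])
E
```

```text
-190 t 7.22 p [ 0.5278 -0.044   0.3269] yaw 170.3 F [-2.5 -0.6  0.8] M [-0.07  0.55  0.02] op 0.0096 gf 35.0
-200 t 7.86 p [ 0.5273 -0.0441  0.327 ] yaw 160.2 F [-2.3 -0.2 -0.3] M [0.04 0.52 0.04] op 0.0098 gf 35.0
-210 t 8.5 p [ 0.527  -0.0442  0.3271] yaw 150.2 F [ 0.3  1.  -0.2] M [ 0.09 -0.07  0.01] op 0.0099 gf 35.0
-220 t 8.84 p [ 0.527  -0.0441  0.3271] yaw 140.3 F [ 0.6  1.7 -0.7] M [ 0.31 -0.25 -0.01] op 0.0099 gf 35.0
-230 t 9.78 p [ 0.5272 -0.0436  0.327 ] yaw 130.2 F [ 0.7 -0.8  0.4] M [ 0.11 -0.08 -0.02] op 0.0094 gf 35.0
-240 t 10.12 p [ 0.5273 -0.0436  0.327 ] yaw 120.3 F [ 1.6  2.  -0.3] M [ 0.23 -0.29 -0.01] op 0.0099 gf 35.0
-247 t 10.72 p [ 0.5275 -0.0433  0.327 ] yaw 113.2 F [ 1.  -0.1  0. ] M [-0.03 -0.06 -0.  ] op 0.01 gf 35.0
-252 t 11.03 p [ 0.5276 -0.0432  0.327 ] yaw 108.2 F [ 0.5  1.1 -0.2] M [-0.03 -0.09  0.03] op 0.0099 gf 35.0
end t 11.22 p [ 0.5275 -0.0432  0.327 ] yaw 108.1 F [-0.   0.2  0.1] M [ 0.04 -0.11  0.04] op 0.0096 gf 35.0
[0.5275325730631246, -0.04324847935727368, 0.327]
```

View pics/turn.png

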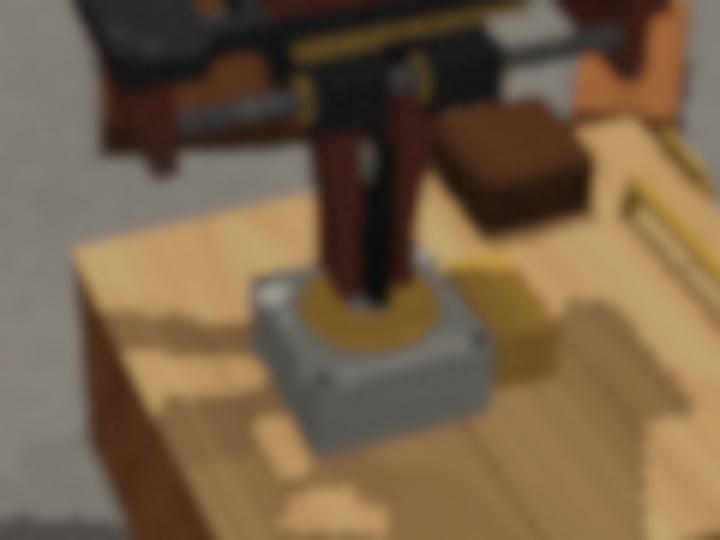

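The bow, gripped between the fingers, is now turned across the bolt direction; the bolt itself is hidden. I push a few degrees further towards the stop, watching the torque, to be sure the bolt is out.

```bash
python3 - <<'E'
from station import r; from h import *
p=np.array([0.52753,-0.04325,.327])
for y in (-254,-256,-258,-260):
    r.reach(p,[180,0,y]); r.wait(.1); s=st(r,y)
    if abs(s["torque"][2])>.15: break
    p=comply(r,p,y,1)
s=r.snapshot("top"); c=s["frame"][140:220,240:330]; cv2.imwrite("pics/turn2.png",cv2.resize(c,None,fx=6,fy=6)[...,::-1])
print(p.tolist())
E
```

```text
-254 t 11.62 p [ 0.5275 -0.0432  0.327 ] yaw 106.1 F [ 1.6  1.1 -0.8] M [ 0.09 -0.18  0.05] op 0.0099 gf 35.0
-256 t 12.28 p [ 0.5278 -0.0431  0.327 ] yaw 104.0 F [-1.6 -0.  -0.6] M [0.   0.24 0.04] op 0.0098 gf 35.0
-258 t 12.93 p [ 0.5276 -0.0431  0.327 ] yaw 102.0 F [ 2.2 -0.1 -0.8] M [-0.1  -0.14 -0.  ] op 0.0095 gf 35.0
-260 t 13.57 p [ 0.5279 -0.043   0.327 ] yaw 100.0 F [-1.1  1.   0.2] M [-0.04  0.28 -0.  ] op 0.0099 gf 35.0
[0.5277541101818802, -0.04283856975607501, 0.327]
```

View pics/turn2.png

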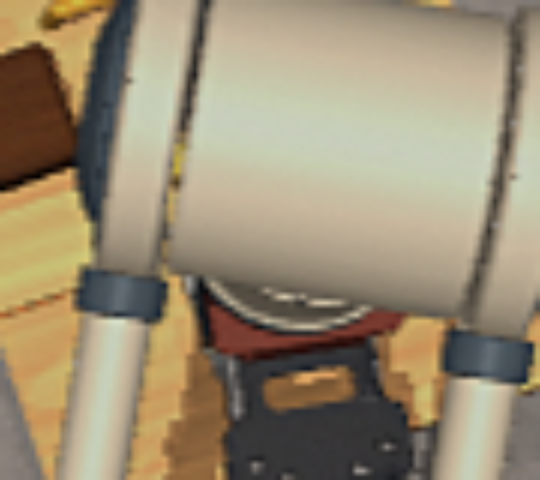

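The top view is blocked by the arm, so it shows nothing of the bolt. The grip has carried the key 100° without slipping (opening unchanged), which is enough to shoot the bolt. Now turn back and test a small lift.

```bash
python3 - <<'E'
from station import r; from h import *
p=np.array([0.52775,-0.04284,.327])
for y in (-245,-230,-215,-200,-185,-172,-160):
    r.reach(p,[180,0,y]); r.wait(.05); st(r,y); p=comply(r,p,y,2 if y>-250 else 0)
p=comply(r,p,-160,3); st(r,"home"); print(p.tolist())
s=r.snapshot("side"); c=s["frame"][150:240,210:330]; cv2.imwrite("pics/home.png",cv2.resize(c,None,fx=6,fy=6)[...,::-1])
E
```

```text
-245 t 14.33 p [ 0.5279 -0.0429  0.3271] yaw 114.8 F [ 1.6 -0.1 -0.4] M [-0.13 -0.19 -0.  ] op 0.0096 gf 35.0
-230 t 15.04 p [ 0.5281 -0.0429  0.3271] yaw 129.8 F [ 1.3 -1.1 -0.7] M [-0.17 -0.22  0.01] op 0.0097 gf 35.0
-215 t 15.75 p [ 0.5284 -0.0431  0.327 ] yaw 144.8 F [1.5 0.3 0.3] M [-0.08 -0.21 -0.02] op 0.0096 gf 35.0
-200 t 16.46 p [ 0.5286 -0.0429  0.327 ] yaw 159.8 F [ 0.8  1.5 -0.5] M [ 0.21 -0.22  0.01] op 0.0096 gf 35.0
-185 t 17.17 p [ 0.5288 -0.0428  0.327 ] yaw 174.8 F [ 0.3 -1.2  0.4] M [-0.08 -0.15  0.06] op 0.0094 gf 35.0
-172 t 17.55 p [ 0.5288 -0.0429  0.3271] yaw -172.3 F [ 0.9 -1.8  0.5] M [-0.29 -0.15 -0.04] op 0.0093 gf 35.0
-160 t 18.22 p [ 0.5289 -0.0431  0.327 ] yaw -160.3 F [ 0.3 -1.6 -1.2] M [-0.22 -0.03 -0.01] op 0.0099 gf 35.0
home t 18.52 p [ 0.529  -0.0433  0.327 ] yaw -160.1 F [-0.  -0.4  0.6] M [ 0.02  0.03 -0.01] op 0.0096 gf 35.0
[0.5290443982994506, -0.043377177320364425, 0.327]
```

View pics/home.png

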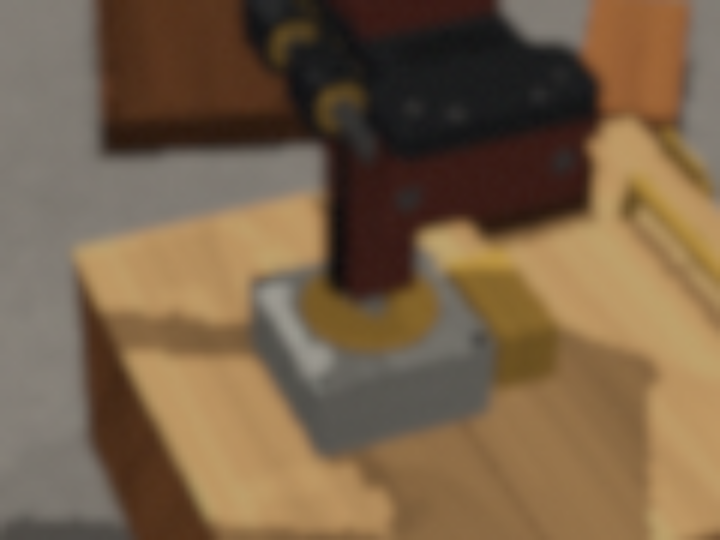

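The side view shows the fingers back in line with the bolt, but the housing hides the bolt itself. Time is ample (18.5 of 48 s), and once the key is out a mistake can't be mended. So I release, swing aside for one top look at the gap, and come back.

```bash
python3 - <<'E'
from station import r; from h import *
import pickle
p=np.array([0.52904,-0.04338,.327])
r.let_go(); r.servo_line([*p[:2],.385],speed=.15)
q=np.array(r.sense()["joints"]); q2=q.copy(); q2[0]+=28; r.move_joints(q2); st(r)
s=r.snapshot("top"); s0=pickle.load(open("s0.pkl","rb"))["top"]
pickle.dump(s,open("s1.pkl","wb"))
r.move_joints(q); st(r)
a,b=[cv2.resize(x["frame"][150:210,255:315],None,fx=6.5,fy=6.5,interpolation=cv2.INTER_NEAREST) for x in(s0,s)]
cv2.imwrite("pics/cmp.png",np.hstack([a,b])[...,::-1])
E
```

```text
t 21.37 p [0.4878 0.2094 0.3841] yaw -132.1 F [ 0.2 -0.1 -0.4] M [0.08 0.03 0.01] op 0.0878 gf 0.0
 t 22.43 p [ 0.5291 -0.0431  0.3848] yaw -160.0 F [ 0.1  0.9 -0.6] M [0.07 0.04 0.01] op 0.0876 gf 0.0
```

View pics/cmp.png

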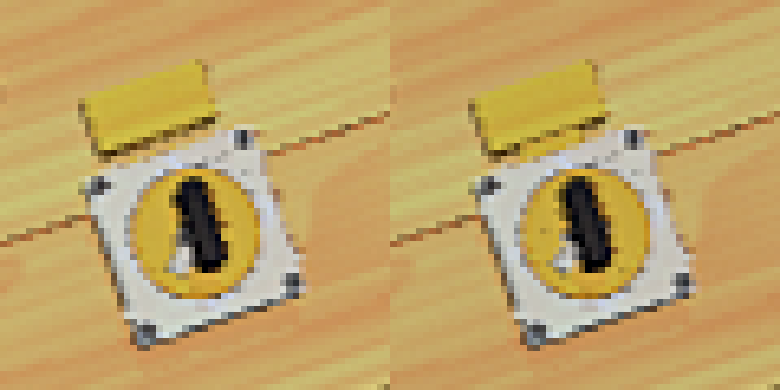

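Comparing before and after: brass now spans the gap between housing and keeper at (550,145) in the right panel, so the bolt is shot. The key is home. Regrip and draw it up.

```bash
python3 - <<'E'
from station import r; from h import *
p=np.array([0.52904,-0.04338,.327])
r.servo_line(p,[180,0,-160],speed=.12); r.grab(35); r.wait(.15); st(r,"grip")
p=comply(r,p,-160,3); st(r,"comply")
for z in (.332,.340,.350,.365):
    p[2]=z; r.servo_line(p,speed=.05); s=st(r,z)
    if abs(s["contact_force"][2])>12: break
    p=comply(r,p,-160,1)
else:
    p[2]=.40; r.servo_line(p,speed=.12); st(r,"up")
s=r.snapshot("side"); c=s["frame"][110:240,200:340]; cv2.imwrite("pics/lift.png",cv2.resize(c,None,fx=4.5,fy=4.5)[...,::-1])
E
```

```text
grip t 24.38 p [ 0.5291 -0.0433  0.327 ] yaw -160.0 F [ 0.4  1.3 -0.3] M [ 0.12 -0.03 -0.01] op 0.0098 gf 35.0
comply t 24.38 p [ 0.5291 -0.0433  0.327 ] yaw -160.0 F [ 0.4  1.3 -0.3] M [ 0.12 -0.03 -0.01] op 0.0098 gf 35.0
0.332 t 24.63 p [ 0.5291 -0.0434  0.3326] yaw -160.0 F [ 0.3 -0.8  0.1] M [-0.   -0.    0.02] op 0.0097 gf 35.0
0.34 t 24.94 p [ 0.5291 -0.0434  0.3407] yaw -160.0 F [ 0.9 -0.9 -0.8] M [ 0.03 -0.04  0.02] op 0.0096 gf 35.0
0.35 t 25.29 p [ 0.5291 -0.0434  0.3507] yaw -160.0 F [ 0.1 -0.8 -1.2] M [-0.04  0.    0.02] op 0.0094 gf 35.0
0.365 t 25.74 p [ 0.5291 -0.0434  0.3655] yaw -160.0 F [ 0.9 -0.  -0.9] M [0.12 0.01 0.02] op 0.0103 gf 35.0
up t 26.18 p [ 0.5291 -0.0434  0.4001] yaw -160.0 F [ 0.4  0.1 -0.3] M [ 0.06 -0.02  0.02] op 0.01 gf 35.0
```

View pics/lift.png

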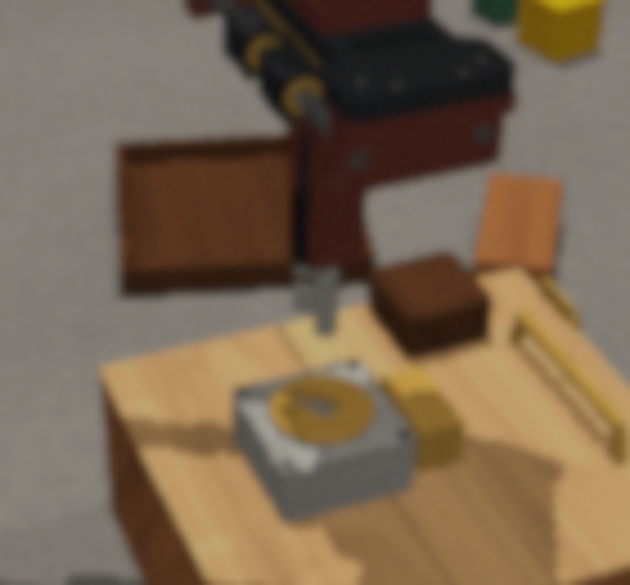

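The key is out: its shank and bits hang below the fingers at (320,300), with the empty slot in the plug below. Carry it to the tray.

```bash
python3 - <<'E'
from station import r; from h import *
t=[.4944,.3221]
r.wait(.2); r.reach([*t,.36],[180,0,-125]); st(r,"over")
r.servo_line([*t,.238],speed=.1); st(r,"low")
r.let_go(); r.wait(.3); r.servo_line([*t,.36],speed=.15)
q=np.array(r.sense()["joints"]); q[0]+=35; r.move_joints(q); r.wait(.3); st(r,"away")
s=r.snapshot("top"); cv2.imwrite("pics/end.png",cv2.resize(s["frame"][110:250,90:350],None,fx=3,fy=3)[...,::-1])
E
```

```text
over t 27.82 p [0.4949 0.3212 0.3602] yaw -125.1 F [0.5 0.7 0. ] M [ 0.1   0.07 -0.03] op 0.0098 gf 35.0
low t 29.18 p [0.4946 0.3222 0.239 ] yaw -125.0 F [ 0.3 -0.1 -0.4] M [ 0.12  0.06 -0.01] op 0.0097 gf 35.0
away t 33.34 p [0.221  0.547  0.3586] yaw -90.1 F [ 0.8  0.9 -0.7] M [0.11 0.07 0.07] op 0.0876 gf 0.0
```

View pics/end.png

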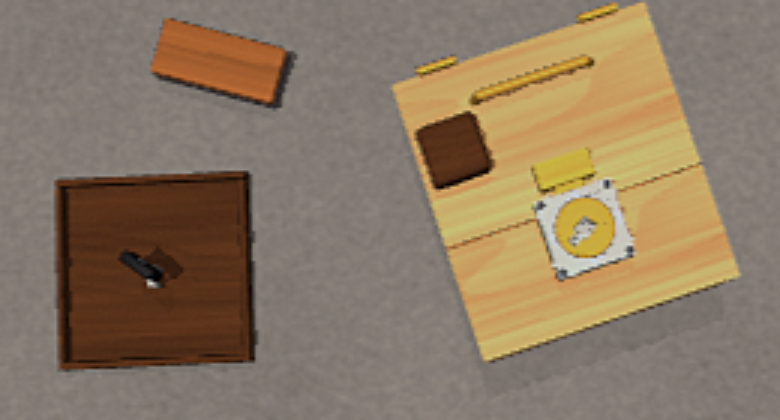

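The end picture shows the key standing near the tray's centre at (145,268), the brass bolt still across the gap, and the bystanders unmoved.

```bash
python3 -c "
from station import r
print(r.hand_in())"
```

```text
the job is handed in; nothing more can be done
None
```

I locked the case, turned the key home, drew it out and left it standing in the empty dark tray, then handed the job in about 33 s into the 48 s limit; no verdict came back from the judging.

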